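Flip up the dust cover and stack the parts tray

TASK

Swing the clear dust cover of the parts station up and over until it stays fully open by itself. Then pick up the loose parts tray from the bench and stack it on the tray standing in the station, chamfered corners over chamfered corners, so that its skirt drops fully down over the rim of the tray below. Keep the tray level, set it down rather than drop it, leave the lower tray standing where it is and leave the other things on the bench alone.

Things in the scene. Friction and masses are not known exactly. Their poses are not given: they have to be found in the camera images.
- station: parts station, fixed to the bench: dark steel deck 150 mm (its x) by 210 mm (its y), 30 mm high, with a 12 mm thick foot reaching to 158 mm behind the origin (+x). Origin at the centre of the deck's underside; +x points away from the robot (yaw within 0.3 rad), towards the hinge.
- cover (a joint): dust cover angle, rad: 0 shut on the deck (as it starts), grows as its front rises, stop at 1.75 (fully open). Free hinge, light damping; 0.4 kg, falls shut below about 1.0, falls open to the stop above. Clear hood with aluminium edges, 130 deep, 190 wide, 86 mm high, open below and at the back; fully open it lies behind the hinge (+x).
- cover_hinge (a point): point on the hinge axis, mid-width; the axis is parallel to the station's y. Lies at (65, 0, 34) mm in the station's frame.
- cover_grip (a point): grip point in the cover's handle, a black upright fin 12 mm thick (station's y), 24 mm high, jutting 48 mm forward from mid front wall. Point is 30 mm out from the wall, turns with the cover; shut, 160 mm in front of the hinge axis and 60 mm above it (94 mm above the bench). Pinched from above across the station's y, the fin turns between the pads as the cover swings.
- lower_tray: white tray of screws, 140 g, loose on the deck under the cover. Origin: centre of its foot. Open body 76 (its x) by 50 mm (its y), 40 high; the two +x end corners are chamfered 14 mm. Walls vertical from 10 to 32 mm, then a rim tapering in by 3 mm a side. At the foot a skirt 84 x 58 mm, 10 high, hollow below. Its +x is within 0.2 rad of the station's +x.
- lower_tray_key (a point): point of the lower tray at foot level, 38 mm from its origin along its +x: the middle of its chamfered end.
- loose_tray: tray of the same shape, size and axes as the lower one, 110 to 200 g, loose on the bench to the left of the station, turned 0.7 to 2.2 rad from the world's x. Stacked, its skirt fits over the lower tray's rim with 1.5 mm play all round; its origin is then 32 mm above the lower tray's origin, the axes of both pointing the same way.
- loose_tray_key (a point): point of the loose tray at foot level, 38 mm from its origin along its +x: the middle of its chamfered end.
- jar: bystander: clear jar, 84 mm across, 150 mm high, standing farther out on the left; leave alone. Origin at the centre of its foot.
- screwdriver: bystander: screwdriver lying on the bench to the right; leave alone. Origin under its middle.
- bearing: bystander: steel ring 48 mm across, 14 mm high, lying on the far left; leave alone. Origin at the centre of its underside.
Things that resemble listed ones, but are neither listed nor needed, are in the scene too. Leave any blue or pink look-alike of the loose_tray alone.

How it is judged:
By the outcome, as a careful person would: the job done as asked, in the order asked, and still so for the second after the job is handed in, with the robot touching nothing.
It also fails if it takes over 56 s, if anything falls off the work surface, if the arm or the gripper's body presses on something with over 40 N, if the wrist force passes 120 N, or if a joint passes its speed limit or range.

ROBOT

A 6-joint arm with a two-finger parallel gripper is mounted at the origin on the work surface. World frame = base frame: x ahead of the robot, y to its left, z up, the work surface at z = 0. Lengths are in m, angles in rad, forces in N, time in s.
With the tool pointing down it reaches from about 0.35 to 1 m from the base axis. Payload 7.1 kg.
Tool frame: the origin (TCP) lies between the finger pads; the fingertips stand r.tip_reach ahead of it and the grasp point (between the pads) lies 6 mm ahead of it (r.tip_reach is the distance from the TCP to the fingertips, in m); z points along the fingers, y is the line along which they close (so a half turn about z gives the same grasp; the last joint's range is limited). The gripper opens to 85 mm and grips with 20 to 120 N. Pads are 22 mm wide; open, the fingers measure 114 mm over their backs; the gripper's body (76 mm by 85 mm) begins 54 mm behind the grasp point. The pads swing forward as they close: fully open they stand 13 mm farther back than shut.
Start: joints at [-1.187, 0.423, 1.63, -0, 1.089, -0.019], TCP at [0.245, -0.575, 0.256] pointing down, gripper open.
Joint ranges: [-3, 3], [-0.9, 2.11], [0.09, 2.58], [-1.31, 4.45], [0.11, 2.69], [-2.54, 2.54]. Speed limits (rad/s): [2.39, 2.39, 3.01, 3.14, 3.14, 3.14].

INTERFACE

Orientations are given as a rotation vector (axis times angle).
In Python, from station import r gives the robot as it stands. Calls block until the motion is done:
- r.move_to(position, orientation): joint-space move of the TCP to a pose.
- r.line_to(position, ori=None, v=0.15): straight line of the TCP; ori=None keeps the orientation; v is the mean speed in m/s.
- r.movej(angles): joint-space move.
- r.set_gripper(opening, strength=None): opening from 0.0 (shut) to 1.0 (fully open); strength is the grip in N (None keeps the last); returns when the fingers have stopped.
- r.pause(seconds).
- r.ik(position, orientation): joint angles nearest the present ones, or None.
- r.state(): the state.
- r.capture(name): name is "scene" or "top"; returns the picture (384x512x3 uint8, red, green, blue); there is no depth.
- r.calibration(name): a dict with "vertical_fov" (degrees; the focal length in pixels is half the picture's height over the tangent of half this angle, whatever the lens; pixels are square), "cx", "cy" (the principal point, pixels), "T" (4x4, takes a point from camera to world coordinates). Camera axes: x right, y up, looking along -z (the intrinsics and any distortion apply to the point x, -y, -z); pixel columns grow to the right and rows downward; lengths in m; the calibration is good to about 2 mm. A picture is of the moment at which its call begins. calibration takes no time and is no camera call.
A pose or a line that the arm cannot do raises r.PlanningError and nothing moves.
- r.close_job(): hands the job in; it is judged then, once.
The state is a dict: "time": time; "qpos": joint angles; "dq": joint speeds; "joint_torque": joint torques, N m; "tcp_pos": TCP position; "ee_rot": TCP orientation; "force": force on the tool from outside, world axes, zero at the start; "moment": the same for the moment, N m; "gripper_width": opening from 0.0 (shut) to 1.0 (fully open); "gripper_force": force on a finger pad.
Only numpy, scipy, OpenCV 4.12 (cv2) and the standard library are available. Lean on these libraries where they do the work, as an engineer would, in place of code of your own. Each camera call takes 0.05 s, during which the arm holds its last target. There are 200 camera calls.

## Working session

There is one attempt and no reset: what is moved stays moved. The work goes in short steps, each a Python script; the robot and the scene stay as the last script left them, time stands still between calls to the robot, and variables do not carry over. Pictures are saved under pics/ and viewed, at most 10 in all, crops included, and the job is handed in when it is done.

```bash
mkdir -p pics; ls; python3 - <<'E'
from station import r
import cv2,numpy as np
for n in("scene","top"):
    im=r.capture(n); cv2.imwrite(f"pics/{n}0.png",im[:,:,::-1]); c=r.calibration(n); print(n,{k:(np.round(v,4).tolist()) if k=="T" else v for k,v in c.items()})
s=r.state();print(s,r.tip_reach)
E
```

```text
pics
scene {'vertical_fov': 44.87890483475907, 'cx': 255.06746881365444, 'cy': 192.97113429325887, 'T': [[-0.0942, -0.7944, 0.6001, 1.3243], [0.9955, -0.078, 0.0531, 0.0675], [0.0046, 0.6024, 0.7982, 1.1562], [0.0, 0.0, 0.0, 1.0]]}
top {'vertical_fov': 56.858079302550216, 'cx': 249.24525069647564, 'cy': 188.48299871166665, 'T': [[-0.0103, 0.9944, -0.1052, 0.4313], [-0.9997, -0.0078, 0.0241, 0.0061], [0.0231, 0.1054, 0.9942, 0.9488], [0.0, 0.0, 0.0, 1.0]]}
{'time': 0.1, 'qpos': array([-1.18701396e+00,  4.23793413e-01,  1.63060414e+00,  3.09791659e-07,
        1.08865230e+00, -1.90092561e-02]), 'dq': array([ 0.00137237, -0.00134898, -0.00094978,  0.00117024,  0.00084815,
        0.00128495]), 'joint_torque': array([ 1.40507186e-05, -5.58423650e+01, -2.82444084e+01, -1.37709927e-05,
        2.96918857e-03,  1.20054392e-05]), 'tcp_pos': array([ 0.24483469, -0.57453709,  0.25560902]), 'ee_rot': array([-3.07669168e+00, -6.28148262e-01,  4.14554244e-04]), 'force': array([-0.23533912,  1.08139122,  0.90243746]), 'moment': array([-0.04011883, -0.00663513,  0.01094986]), 'gripper_force': 0.0, 'gripper_width': 0.9989182030144638} 0.025
```

View pics/scene0.png

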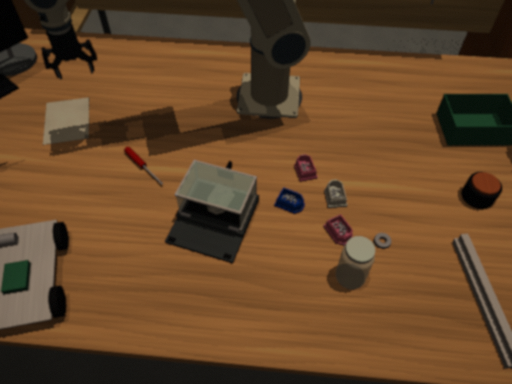

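View pics/top0.png

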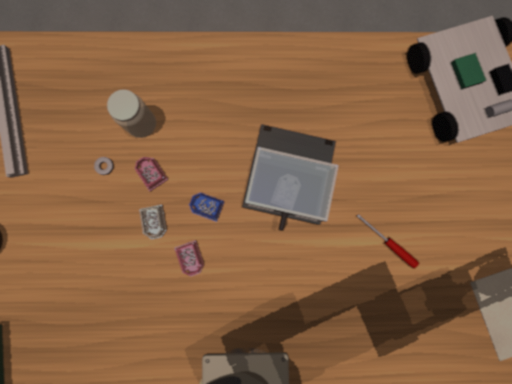

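The scene view shows the station at about (212,205) with its handle at (229,165). The top view shows the station at (290,175), with the lower tray visible through the cover at (288,188) and the handle tip at (283,226).

Loose-tray candidates in the top view are white/grey (153,221), pink (150,172), pink (190,258) and blue (207,206). The white one fits, because it is the only one that isn't a blue or pink look-alike. I'll confirm it in an enlarged crop.

```bash
cat > h.py <<'E'
import numpy as np,cv2
from station import r
def cam(n):
    c=r.calibration(n); f=192/np.tan(np.radians(c["vertical_fov"])/2); return f,c["cx"],c["cy"],np.array(c["T"])
def ray(n,uv):
    f,cx,cy,T=cam(n); d=T[:3,:3]@np.array([(uv[0]-cx)/f,-(uv[1]-cy)/f,-1]); return T[:3,3],d
def onz(n,uv,z):
    o,d=ray(n,uv); return o+d*(z-o[2])/d[2]
def proj(n,p):
    f,cx,cy,T=cam(n); q=T[:3,:3].T@(np.array(p)-T[:3,3]); return np.array([cx+f*q[0]/-q[2],cy-f*q[1]/-q[2]])
E
python3 - <<'E'
import cv2,numpy as np
a=cv2.imread("pics/top0.png");s=cv2.imread("pics/scene0.png")
z=lambda i,x,y,w,h:cv2.resize(i[y:y+h,x:x+w],(400,300),interpolation=cv2.INTER_CUBIC)
m=np.vstack([np.hstack([z(a,120,180,80,60),z(a,230,120,120,90)+0]),np.hstack([z(s,310,170,60,45),z(s,160,150,112,84)])])
cv2.imwrite("pics/crop1.png",cv2.convertScaleAbs(m,alpha=1.5))
E
python3 -c "
from h import *
print(r.calibration('top').keys())"
```

```text
dict_keys(['vertical_fov', 'cx', 'cy', 'T'])
```

View pics/crop1.png

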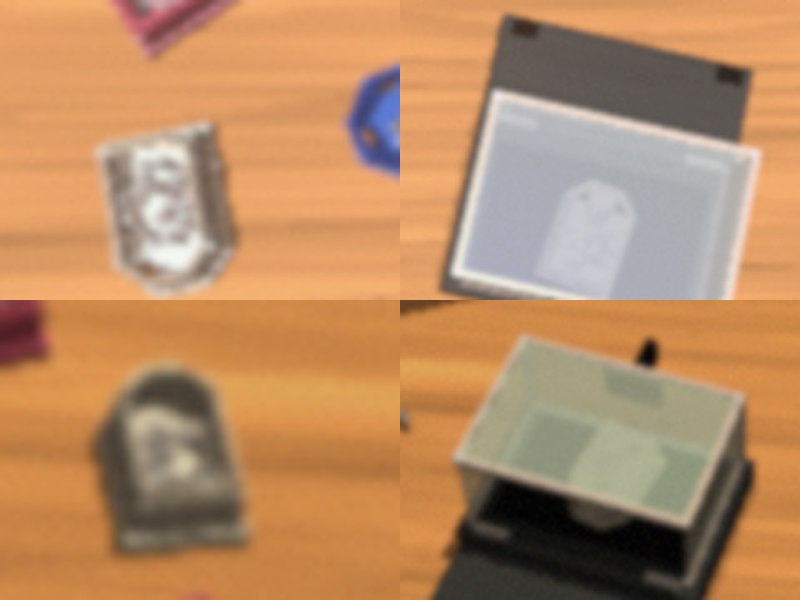

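The crop confirms it: the white tray at top (153,221) has the tray's shape, with its chamfered end towards the robot, and it is neither blue nor pink. Next I'll measure the positions.

```bash
python3 - <<'E'
from h import *
np.set_printoptions(precision=4,suppress=True)
def seg(name,n,a,b,z):
    A,B=onz(n,a,z),onz(n,b,z); d=B-A; print(name,"mid",((A+B)/2)[:2],"len",np.hypot(*d[:2]),"normal yaw",np.arctan2(d[0],-d[1]) ); return (A+B)/2
# left->right in top: d along -station y ; heading = rot +90 of d
def yaw(d): return np.arctan2(d[0],-d[1])
T=lambda x,y:(230+(x-400)/3.3333,120+y/3.3333)
seg("foot","top",T(507,15),T(752,70),.012)
seg("hoodrear","top",T(497,92),T(762,152),.12)
L=lambda x,y:(120+x/5,180+y/5)
seg("rimback","top",L(98,148),L(212,122),.04)
S=lambda x,y:(310+x/6.6667,170+(y-300)/6.6667)
seg("skirtback scene","scene",S(117,550),S(248,540),.0)
im=cv2.imread("pics/top0.png")
# handle
g=im.max(2).astype(int); m=np.zeros(g.shape,np.uint8); m[212:236,270:300]=(g[212:236,270:300]<60)*255
c=max(cv2.findContours(m,0,2)[0],key=cv2.contourArea); print("handle",cv2.minAreaRect(c)); 
hsv=cv2.cvtColor(im,cv2.COLOR_BGR2HSV)
m=np.zeros(g.shape,np.uint8); m[198:245,135:172]=(hsv[198:245,135:172,1]<75)*255
m=cv2.morphologyEx(m,cv2.MORPH_CLOSE,np.ones((5,5)))
c=max(cv2.findContours(m,0,2)[0],key=cv2.contourArea); b=cv2.minAreaRect(c); print("tray",b,[onz("top",p,.015)[:2] for p in cv2.boxPoints(b)])
print("tip",onz("top",(282,230),.1))
# foot front edges for deck, front corners of deck z=.03
E
python3 - <<'E'
import cv2,numpy as np
a=cv2.imread("pics/top0.png")
m=cv2.resize(a[185:245,240:320],(800,600),interpolation=cv2.INTER_CUBIC)
cv2.imwrite("pics/crop2.png",cv2.convertScaleAbs(m,alpha=2))
E
```

```text
foot mid [ 0.6813 -0.1526] len 0.20419096284098376 normal yaw -0.23003024148853451
hoodrear mid [ 0.5944 -0.1329] len 0.194060353548535 normal yaw -0.23186003507614295
rimback mid [0.482  0.2348] len 0.05885735514176591 normal yaw 0.21792278472444343
skirtback scene mid [0.4829 0.2455] len 0.06088298072676777 normal yaw -2.9517487211627156
handle ((281.0000305175781, 219.50003051757812), (10.28591251373291, 16.994115829467773), 26.56505012512207)
tray ((153.00799560546875, 222.0439910888672), (32.10993957519531, 23.255109786987305), 79.69515228271484) [array([0.4802, 0.2731]), array([0.4905, 0.2138]), array([0.4083, 0.1976]), array([0.3982, 0.2565])]
tip [ 0.421  -0.0915  0.1   ]
```

View pics/crop2.png

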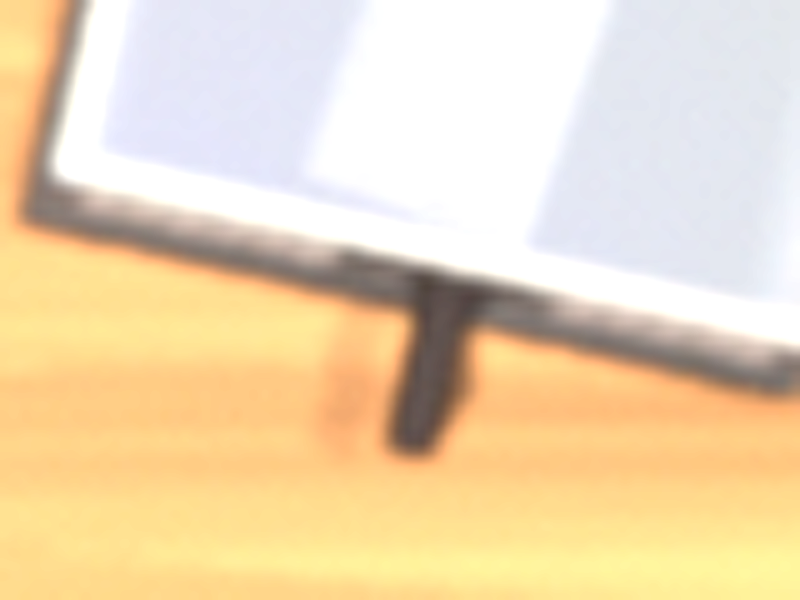

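The crop shows the fin running from the wall at about (284.5,214) to its tip at (281,229.5). The measurements agree: station about (0.5295,-0.117) with yaw -0.231, and loose tray about (0.443,0.237) with heading about -2.94. Now I'll open the cover.

```bash
cat >> h.py <<'E'
from scipy.spatial.transform import Rotation as Ro
def down(psi):
    c,s=np.cos(psi),np.sin(psi); return Ro.from_matrix(np.array([[c,s,0],[s,-c,0],[0,0,-1]])).as_rotvec()
def best(p,psi):
    q=r.state()["qpos"]; o=[]
    for k in(0,np.pi):
        j=r.ik(p,down(psi+k))
        if j is not None:o.append((np.abs(np.array(j)-q).max(),psi+k,np.round(j,2)))
    return sorted(o,key=lambda t:t[0])
SO=np.array([.5295,-.117]); SY=-.231
def stn(x,y,z):
    c,s=np.cos(SY),np.sin(SY); return np.array([SO[0]+c*x-s*y,SO[1]+s*x+c*y,z])
def hold(th):
    c,s=np.cos(th),np.sin(th); return stn(.065-.16*c+.06*s,0,.034+.06*c+.16*s+.006)
def st(t=""):
    s=r.state(); print(t,round(s["time"],2),np.round(s["tcp_pos"],4),"F",np.round(s["force"],1),"w",round(s["gripper_width"],3),round(s["gripper_force"],1))
E
python3 - <<'E'
from h import *
p=hold(0); b=best(p,SY); print(b)
psi=b[0][1]
print(r.ik(hold(1.7),down(psi)))
r.move_to(p+[0,0,.1],down(psi)); st()
r.line_to(p); st("at")
r.set_gripper(0,25); st("grip")
w=r.state()["gripper_width"]
if w>.04:
    for th in np.linspace(0,1.72,9)[1:]:
        r.line_to(hold(th),v=.2); st(f"{th:.2f}")
cv2.imwrite("pics/top1.png",r.capture("top")[:,:,::-1]);cv2.imwrite("pics/scene1.png",r.capture("scene")[:,:,::-1])
a=cv2.imread("pics/scene1.png");b=cv2.imread("pics/top1.png")
cv2.imwrite("pics/v1.png",np.hstack([a[80:300,130:280],b[80:300,200:350]]).repeat(2,0).repeat(2,1))
E
```

```text
[(np.float64(1.561990275395728), 2.9105926535897932, array([-0.24,  0.44,  2.11, -0.  ,  0.59, -1.58])), (np.float64(1.5796023781940651), -0.231, array([-0.24,  0.44,  2.11, -0.  ,  0.59,  1.56]))]
[-2.37638423e-01  5.84398663e-01  1.52463728e+00 -4.44089210e-16
  1.03255671e+00 -1.57743475e+00]
 1.98 [ 0.4373 -0.0958  0.2002] F [ 0.4 -0.5 -0.4] w 0.997 0.0
at 2.8 [ 0.4374 -0.0955  0.1004] F [0.9 0.  0.1] w 1.002 0.0
grip 3.52 [ 0.438  -0.0916  0.1005] F [ 6.3 35.   5.6] w 0.138 24.3
0.21 3.85 [ 0.4538 -0.0953  0.1335] F [ 5.3 30.2 -0.7] w 0.132 25.6
0.43 4.18 [ 0.4765 -0.1007  0.162 ] F [ 3.2 27.2  4.4] w 0.136 26.9
0.65 4.52 [ 0.5049 -0.1074  0.1851] F [ 2.7 24.2  6.5] w 0.136 28.0
0.86 4.85 [ 0.5374 -0.1151  0.2014] F [ 4.3 20.6  6.2] w 0.132 28.6
1.07 5.18 [ 0.5724 -0.1234  0.2102] F [ 4.9 18.4  4.8] w 0.141 28.8
1.29 5.52 [ 0.6081 -0.1318  0.211 ] F [ 5.2 17.3  3.8] w 0.138 29.2
1.50 5.85 [ 0.6433 -0.1401  0.204 ] F [ 6.4 14.5  1.7] w 0.139 29.9
1.72 6.18 [ 0.6763 -0.148   0.1895] F [ 7.6 13.   0.8] w 0.137 30.7
```

View pics/v1.png

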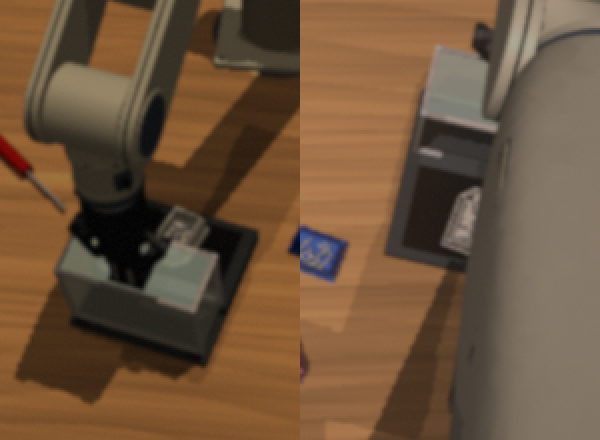

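The views show the cover swung over, standing open behind the hinge and held by the gripper. I'll release, back out, and look at the trays from clear of the station.

```bash
python3 - <<'E'
from h import *
r.set_gripper(.6); st("rel")
p=r.state()["tcp_pos"]
r.line_to(p+[0,0,.1],v=.2); st()
q=np.array([.46,.0,.33]); 
b=best(np.array([.443,.237,.2]),-2.94); print(b)
# move aside for a clear view of both trays
psi=b[0][1]
j=r.state()["qpos"].copy(); j[0]=1.3; r.movej(j); st()
a=r.capture("scene")[:,:,::-1];b=r.capture("top")[:,:,::-1]
cv2.imwrite("pics/top2.png",b);cv2.imwrite("pics/scene2.png",a)
z=lambda i,x,y,w,h:cv2.resize(i[y:y+h,x:x+w],(400,300),interpolation=cv2.INTER_CUBIC)
m=np.vstack([np.hstack([z(b,120,186,80,60),z(b,250,150,80,60)]),np.hstack([z(a,305,165,80,60),z(a,180,155,80,60)])])
cv2.imwrite("pics/crop3.png",cv2.convertScaleAbs(m,alpha=1.6))
E
```

```text
rel 6.74 [ 0.6735 -0.1512  0.1892] F [ 0.6  0.2 -0.1] w 0.598 0.0
 7.39 [ 0.6728 -0.1512  0.2883] F [-0.3 -0.4 -0.8] w 0.602 0.0
[(np.float64(0.7058531938911949), -2.94, array([ 0.47,  0.32,  1.94, -0.  ,  0.88, -1.3 ])), (np.float64(3.414715244643993), 0.20159265358979317, array([ 0.47,  0.32,  1.94, -0.  ,  0.88,  1.84]))]
 10.74 [0.1738 0.6673 0.2883] F [ 0.4  0.2 -0.1] w 0.6 0.0
```

View pics/crop3.png

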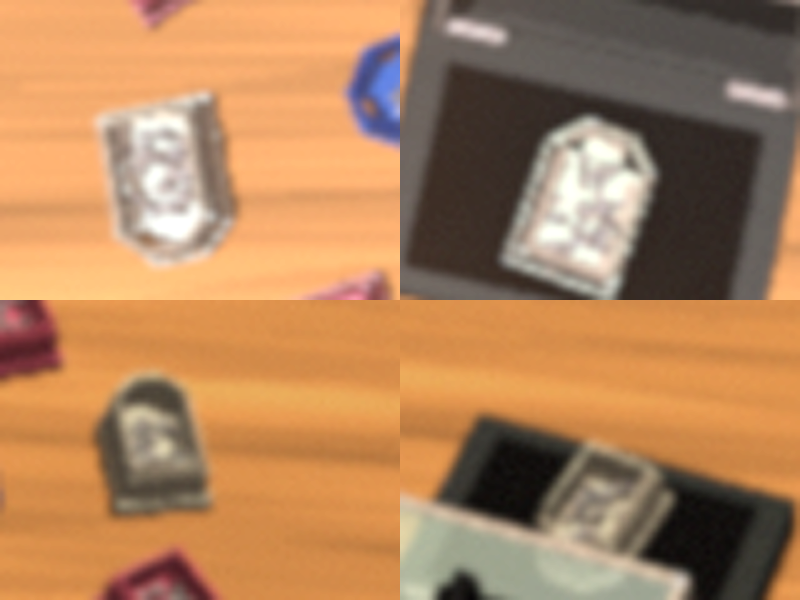

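The cover stays open by itself. The loose tray is at top-view (153,222) with its chamfers towards the robot, and the lower tray is at (290.5,191.5) with its chamfers towards +x. Now for precise poses from subpixel masks.

```bash
cat >> h.py <<'E'
def sil(im,x,y,w,h,f,k=8):
    c=cv2.resize(im[y:y+h,x:x+w],None,fx=k,fy=k,interpolation=cv2.INTER_CUBIC)
    m=cv2.morphologyEx(f(c).astype(np.uint8)*255,cv2.MORPH_CLOSE,np.ones((25,25)))
    m=cv2.morphologyEx(m,cv2.MORPH_OPEN,np.ones((25,25)))
    ct=max(cv2.findContours(m,0,2)[0],key=cv2.contourArea)
    b=cv2.boxPoints(cv2.minAreaRect(ct)); cv2.drawContours(c,[ct],-1,(0,255,0),1); cv2.polylines(c,[b.astype(int)],True,(255,0,0),1)
    return np.array([x,y])+(b+.5)/k-.5, c
E
python3 - <<'E'
from h import *
np.set_printoptions(precision=4,suppress=True)
b=cv2.imread("pics/top2.png")
sat=lambda c:cv2.cvtColor(c,cv2.COLOR_BGR2HSV)[:,:,1]
A,ca=sil(b,134,200,38,42,lambda c:sat(c)<95)
B,cb=sil(b,268,168,38,46,lambda c:c.max(2)>105)
for n,P,z in(("loose",A,.005),("lower",B,.035)):
    W=np.array([onz("top",p,z)[:2] for p in P]); e=W[1]-W[0],W[2]-W[1]
    l=max(e,key=np.linalg.norm); print(n,"c",W.mean(0),"dims",[np.linalg.norm(v) for v in e],"yaw",np.arctan2(l[1],l[0])); print(W)
cv2.imwrite("pics/o.png",np.hstack([cv2.resize(ca,(380,420)),cv2.resize(cb,(380,420))]))
E
```

```text
loose c [0.4446 0.238 ] dims [np.float64(0.06377599769116866), np.float64(0.08881852946613032)] yaw -2.9788864238339254
[[0.4838 0.2769]
 [0.4928 0.2138]
 [0.4052 0.1994]
 [0.3965 0.262 ]]
lower c [ 0.5226 -0.1127] dims [np.float64(0.08499574679637341), np.float64(0.05784658533474091)] yaw -0.33512254965978777
[[ 0.4917 -0.0715]
 [ 0.572  -0.0995]
 [ 0.5533 -0.1542]
 [ 0.4733 -0.1257]]
```

View pics/o.png

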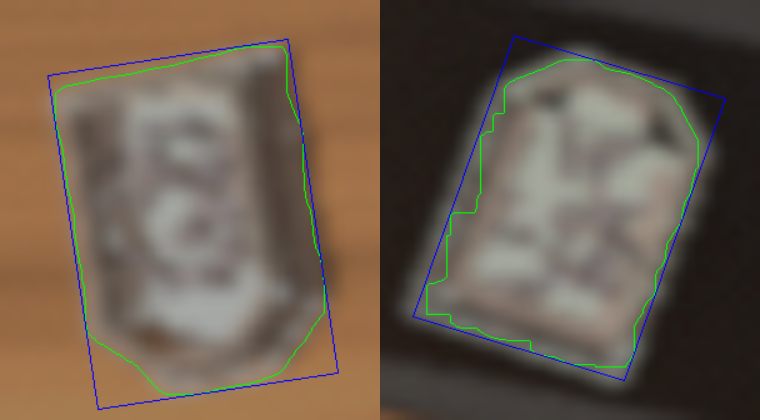

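The masks outline both trays well, apart from the lower one's threshold being a bit tight. I'll refine that and grasp the white tray.

```bash
python3 - <<'E'
from h import *
np.set_printoptions(precision=4,suppress=True)
b=cv2.imread("pics/top2.png")
for t in(65,80):
    B,_=sil(b,268,168,38,46,lambda c:c.max(2)>t)
    W=np.array([onz("top",p,.035)[:2] for p in B]); e=W[1]-W[0],W[2]-W[1]; l=max(e,key=np.linalg.norm)
    print(t,"lower",W.mean(0),[np.linalg.norm(v) for v in e],np.arctan2(l[1],l[0]))
L=np.array([.4440,.2378,.034]); psi=-2.96
r.set_gripper(.9)
r.move_to(L+[0,0,.12],down(psi)); print(r.state()["qpos"][5]); st()
r.line_to(L+[0,0,.03],v=.15); r.line_to(L,v=.06); st("down")
r.set_gripper(0,40); st("grip")
if r.state()["gripper_width"]>.4:
    r.line_to(L+[0,0,.03],v=.08); r.line_to(L+[0,0,.2],v=.2); r.pause(.3); st("up")
cv2.imwrite("pics/top3.png",r.capture("top")[:,:,::-1]);cv2.imwrite("pics/scene3.png",r.capture("scene")[:,:,::-1])
E
```

```text
65 lower [ 0.5097 -0.1075] [np.float64(0.11798281630877393), np.float64(0.064622226620847)] -0.34485099769197247
80 lower [ 0.5225 -0.1128] [np.float64(0.08842348220166792), np.float64(0.0623512220182675)] -0.3590334236350287
-1.2843549920614847
 13.12 [0.4442 0.2387 0.1543] F [ 0.5 -0.8  0.3] w 0.898 0.0
down 14.52 [0.4439 0.2377 0.0337] F [ 0.2 -0.1  0.1] w 0.9 0.0
grip 14.88 [0.4442 0.2379 0.0345] F [-0.7 -1.   4.9] w 0.578 42.0
up 16.71 [0.4437 0.2377 0.2332] F [-0.1 -0.  -1.8] w 0.577 41.5
```

The tray is held at a width of 0.577, about 49 mm, with little side force. Next I'll hover over the lower tray and check alignment.

```bash
python3 - <<'E'
from h import *
P=np.array([.5226,-.1128,.096]); h=-.345
p=P+[0,0,.12]; q=np.array(r.ik(p,down(h))); print(q)
r.move_to(p,down(h)); st(); print(r.state()["qpos"][5])
r.line_to(P+[0,0,.03],v=.15); r.pause(.2); st("hover")
a=r.capture("scene")[:,:,::-1];b=r.capture("top")[:,:,::-1]
cv2.imwrite("pics/top4.png",b);cv2.imwrite("pics/scene4.png",a)
z=lambda i,x,y,w,h:cv2.resize(i[y:y+h,x:x+w],(400,400),interpolation=cv2.INTER_CUBIC)
cv2.imwrite("pics/v4.png",cv2.convertScaleAbs(np.hstack([z(a,170,130,80,80),z(b,245,140,90,90)]),alpha=1.7))
E
```

```text
[-0.23484261  0.34493897  1.86174734  0.          0.93490635  1.68095372]
 19.32 [ 0.5226 -0.1126  0.216 ] F [ 0.1  0.4 -0.4] w 0.58 41.5
1.680543197854268
hover 20.27 [ 0.5233 -0.1129  0.127 ] F [-0.7  0.6 -1.7] w 0.576 41.5
```

View pics/v4.png

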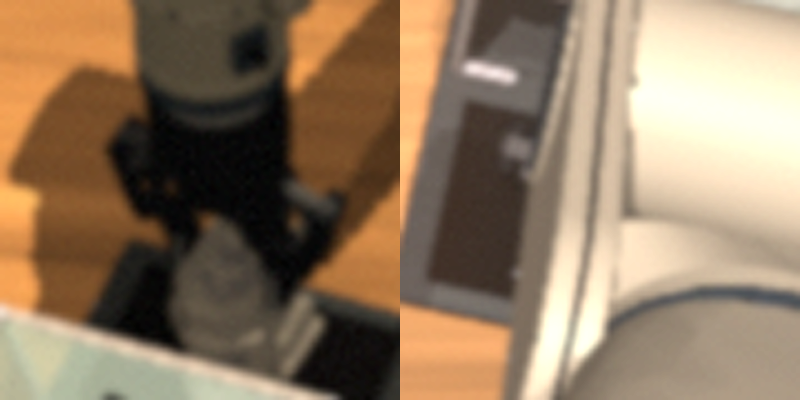

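The view shows the tray hovering with its chamfered end towards the camera and the lower tray's right wall visible just beneath it. I'll descend in small steps, watching the force.

```bash
python3 - <<'E'
from h import *
P=np.array([.5226,-.1128,.096])
f0=r.state()["force"]
r.line_to(P+[0,0,.012],v=.06); st()
for dz in np.arange(.010,-.0021,-.002):
    r.line_to(P+[0,0,dz],v=.03); st(f"{dz:.3f}")
    if (r.state()["force"]-f0)[2]>8: print("contact"); break
E
```

```text
20.82 [ 0.5222 -0.1127  0.1073] F [ 0.4 -0.  -0.4] w 0.577 41.5
0.010 21.07 [ 0.5226 -0.1128  0.106 ] F [-0.5 -0.6 -0.4] w 0.576 41.5
0.008 21.32 [ 0.5226 -0.1128  0.104 ] F [-0.2 -0.1 -1.3] w 0.577 41.5
0.006 21.57 [ 0.5225 -0.1128  0.1019] F [ 0.5  0.  -1.6] w 0.574 41.5
0.004 21.82 [ 0.5225 -0.1128  0.0999] F [ 0.3 -0.1 -1.5] w 0.579 41.5
0.002 22.07 [ 0.5227 -0.1128  0.0979] F [-0.1  0.5 -1.8] w 0.58 41.5
0.000 22.32 [ 0.5231 -0.1126  0.0962] F [1.2 3.2 2.2] w 0.577 41.9
-0.002 22.57 [ 0.5232 -0.1126  0.0959] F [-3.3  4.6 22.2] w 0.575 44.4
contact
```

It seated with no side load, and contact came exactly at the stacked height of 0.096. I'll relax, release, withdraw and check.

```bash
python3 - <<'E'
from h import *
P=np.array([.5226,-.1128,.096])
r.line_to(P,v=.03); st()
r.set_gripper(.85); st("open")
r.line_to(P+[0,0,.15],v=.12); 
j=r.state()["qpos"].copy(); j[0]=-1.1; r.movej(j); st()
a=r.capture("scene")[:,:,::-1];b=r.capture("top")[:,:,::-1]
cv2.imwrite("pics/top5.png",b);cv2.imwrite("pics/scene5.png",a)
z=lambda i,x,y,w,h:cv2.resize(i[y:y+h,x:x+w],(400,400),interpolation=cv2.INTER_CUBIC)
cv2.imwrite("pics/v5.png",cv2.convertScaleAbs(np.hstack([z(a,160,140,110,110),z(b,235,110,110,110)]),alpha=1.7))
E
```

```text
22.82 [ 0.5229 -0.1128  0.0962] F [0.7 1.1 4.9] w 0.576 42.3
open 23.18 [ 0.5224 -0.1129  0.0956] F [ 1.3 -0.4 -0.2] w 0.852 0.0
 26.22 [ 0.2536 -0.4701  0.2452] F [-0.2  0.3 -0.2] w 0.849 0.0
```

View pics/v5.png

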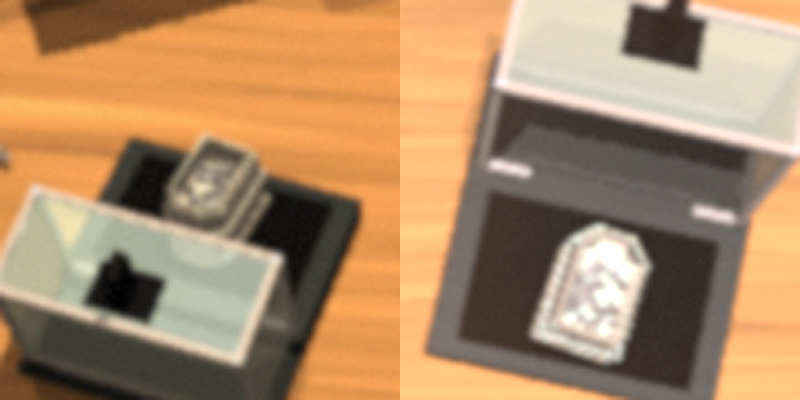

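The cover is fully open and the trays are stacked flush and level, chamfers over chamfers, with the stack in the top view around (289,190).

```bash
python3 -c "
from station import r
print(r.close_job())"
```

```text
the job is handed in; nothing more can be done
None
```

The dust cover stays fully open by itself, the loose tray is stacked level on the lower tray, chamfers over chamfers and skirt fully down by contact height and final pictures, and I handed the job in at about 26 s.

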